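# Close the rinsing pot: turn the lid back until its thread drops in, then screw it home

### The job

The orange lid of the small-parts rinsing pot was left sitting on top of its thread. Without lifting it off, turn it back (anticlockwise seen from above) until its lugs drop into the thread, then screw it forward (clockwise) until it is fully home, and let go. Do not touch the pot with the blue lid, which is closed already.

Things in the scene. Friction and masses are not known exactly. Their poses are not given: they have to be found in the camera images.
- pot: Fixed pot: dark foot, aluminium rim 100 mm wide, rim top at 60 mm. Origin on its axis at the bench, z up. The lid drops in when its x axis is within 12 deg of the pot's +x (green rim mark); 5 mm rim teeth stop it turning back 12 deg past that, or over 72 deg clockwise of it. Dropped, it turns clockwise under the ledge to a stop 72 deg from the entry; red rim mark (-70 deg): dot's place when home.
- lid: Loose orange lid, 120 g: disc 63 mm wide, 24 mm high, black lugs; bar handle along its x, 62 mm long, 16 wide, z = 24 to 54 mm. Origin: axis, underside, z up. Starts level on the ledge, origin 50 mm above the bench, x axis 38 to 65 deg clockwise of the pot's. Dropped in: 37.5 mm, with 2.5 mm play up and sideways. A firm grip holds it up, so to drop it must be lowered with the hand or let go.
- lid_mark (a point): White dot 11 mm wide on top of one end of the orange lid's bar, 24 mm from the lid's axis along its +x, 54 mm above the lid's underside.
- other_pot: Twin pot with a blue lid, already screwed home; fixed to the bench, foot 112 mm wide, 92 mm high over the lid's bar. Origin on its axis at the bench. Leave it alone.
Mind the look-alikes: they are no part of the job. There is more than one size of the lid; the job needs the middle-sized.

How it is judged:
By the outcome, as a careful person would: the job done as asked, in the order asked, and still so for the second after the job is handed in, with the robot touching nothing.
It also fails if it takes over 35 s, if anything falls off the work surface, if the arm or the gripper's body presses on something with over 40 N, if the wrist force passes 120 N, or if a joint passes its speed limit or range.

### The arm

A 7-joint arm with a two-finger parallel gripper is mounted at the origin on the work surface. World frame = base frame: x ahead of the robot, y to its left, z up, the work surface at z = 0. Lengths are in mm, angles in rad, forces in N, time in s.
With the tool pointing down it reaches from about 400 to 875 mm from the base axis. Payload 19.3 kg.
Tool frame: the origin (TCP) lies midway between the tips of the shut fingers; the grasp point (between the pads) lies 19 mm behind it; z points along the fingers, y is the line along which they close (so a half turn about z gives the same grasp; the last joint's range is limited). The gripper opens to 85 mm and grips with 20 to 120 N. Pads are 22 mm wide; open, the fingers measure 114 mm over their backs; the gripper's body (76 mm by 85 mm) begins 54 mm behind the grasp point. The pads swing forward as they close: fully open they stand 13 mm farther back than shut.
Start: joints at [1.225, 0.521, -0.036, 1.599, 0.021, 1.021, -0.113], TCP at [170.17, -601.379, 231.291] pointing down, gripper open.
Joint ranges: [-2.91, 2.91], [-0.3, 2.13], [-1.5, 1.42], [0.17, 2.43], [-1.26, 4.41], [0.16, 1.93], [-2.52, 2.52]. Speed limits (rad/s): [1.89, 1.89, 2.39, 2.39, 3.01, 3.01, 3.01].

### API

Orientations are given as a unit quaternion [w, x, y, z].
In Python, from bench import r, eyes gives the robot as it stands.
- The arm moves only by the tool servo_tool, never from a script. Its argument "increments" is text: rows parted by semicolons, each of 7 numbers parted by spaces: the shift along the world's x, y, z in mm, then the turn, a rotation vector about the world's x, y, z in rad, then the opening, from 0 (shut) to 1 (fully open). In form: dx dy dz rx ry rz fingers; .... A call has 1 to 5 rows; each row is the pose to reach, as a shift and turn from the pose commanded when the call began; what a row does not reach only later rows make up. A row lasts 1/8 s, in which the tool goes at most 62.5 mm and 10.7 degrees, less where a joint would pass 70% of its speed; a pose out of reach is approached as far as the arm can. A call with a gripper value outside its range is refused whole. The fingers move at their own pace and stop on an object; "squeeze" is the grip in N (left out, the last holds). Time passes only in rows, so rows that repeat a pose let the fingers close. It gives the time, the measured TCP pose, the force, the opening and the grip force at its end, in the units of the state.
- r.sense(): the state, without advancing time (a new reading comes with each control period).
- eyes.read_camera(name): name is "scene" or "top"; returns a dict with "img" (420x560x3 uint8, red, green, blue), "camera_matrix" (3x3 intrinsics, pixels), "rvec" (rotation vector, rad) and "tvec" (3), from world to camera coordinates, as OpenCV has them. Camera axes: x right, y down, z forward; pixel columns grow to the right and rows downward; lengths in mm; the calibration is good to about 2 mm. A picture is of the moment at which its call begins. There is no depth.
- r.hand_in(): hands the job in; it is judged then, once.
The state is a dict: "time_s": time; "q": joint angles; "dq": joint speeds; "joint_torque": joint torques, N m; "tool_pos": TCP position; "tool_rot": TCP orientation; "contact_force": force on the tool from outside, world axes, zero at the start; "ft_torque": the same for the moment, N m; "grip_width": finger opening in mm; "grasp_force": force on a finger pad.
Only numpy, scipy, OpenCV 4.12 (cv2) and the standard library are available. Lean on these libraries where they do the work, as an engineer would, in place of code of your own. Each camera call takes 0.05 s, during which the arm holds its last target. There are 200 camera calls.

## Working session

There is one attempt and no reset: what is moved stays moved. The work goes in short steps, Python scripts to look and compute and a tool call to move; the robot and the scene stay as the last step left them, time stands still between calls to the robot, and variables do not carry over. Pictures are saved under pics/ and viewed, at most 10 in all, crops included, and the job is handed in when it is done.

Besides the shell and the picture viewer there is one more tool, called after "Request:" as name(argument=value, ...) on one line, values as JSON. servo_tool: Moves the arm, as the interface text tells. Its arguments: {"type":"object","properties":{"increments":{"type":"string"},"squeeze":{"type":"number"}},"required":["increments"]}

```bash
mkdir -p pics
cat > h.py <<'E'
import numpy as np, cv2
from bench import r, eyes
def shot(n,f):
    d=eyes.read_camera(n); cv2.imwrite('pics/'+f,d['img'][:,:,::-1]); np.save('pics/'+f+'.npy',d,allow_pickle=True); return d
def load(f): return np.load('pics/'+f+'.npy',allow_pickle=True).item()
def pix2w(d,u,v,z):
    K=np.array(d['camera_matrix']);R=cv2.Rodrigues(np.array(d['rvec'],float))[0];t=np.array(d['tvec'],float).ravel()
    ray=R.T@np.linalg.solve(K,[u,v,1]);c=-R.T@t
    return c+ray*(z-c[2])/ray[2]
def w2pix(d,p):
    return cv2.projectPoints(np.array([p],float),np.array(d['rvec'],float),np.array(d['tvec'],float),np.array(d['camera_matrix']),None)[0].ravel()
E
python3 - <<'E'
from h import *
a=shot('scene','s1.png')['img'];b=shot('top','t1.png')['img']
s=r.sense();print(s['time_s'],s['tool_pos'],s['tool_rot'],s['grip_width'])
E
```

```text
0.1 [ 170.06434331 -601.09944999  230.78880463] [-5.01937041e-04  9.90509049e-01  1.37446566e-01 -1.18339384e-04] 85.4170554510433
```

View pics/t1.png

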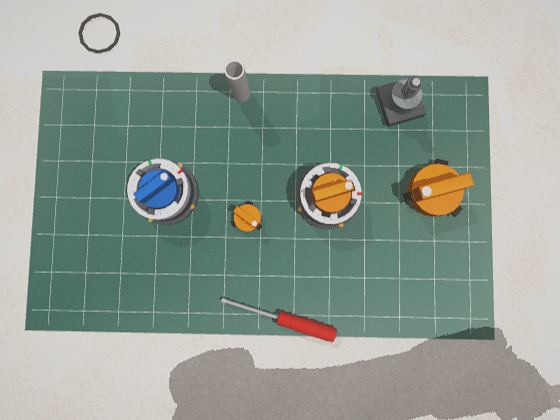

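View pics/s1.png

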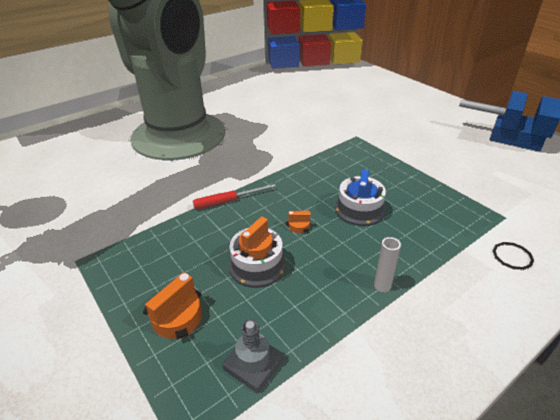

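In the top view there are three orange lids: (247,217) small and loose, (333,190) seated on an aluminium-rimmed pot, and (440,190) large and loose. The one at (333,190) fits, being middle-sized and on the pot. The blue lid is at (160,190). I'll confirm with one crop and measure.

Run:
```python
from h import *
d=load('t1.png');im=d['img']
c=cv2.resize(im[150:235,285:375],None,fx=6,fy=6,interpolation=cv2.INTER_CUBIC);cv2.imwrite('pics/c1.png',c[:,:,::-1])
hsv=cv2.cvtColor(im,cv2.COLOR_RGB2HSV).astype(int);H,S,V=hsv[...,0],hsv[...,1],hsv[...,2]
sub=np.zeros(H.shape,bool);sub[155:232,293:370]=1
def cen(m,n):
    k,l,st,ce=cv2.connectedComponentsWithStats((m&sub).astype('uint8'))
    for i in range(1,k):
        if st[i,4]>4: print(n,st[i,4],ce[i].round(1))
cen((H>45)&(H<75)&(S>90)&(V>140),'green');cen(((H<4)|(H>174))&(S>150)&(V>120),'red')
cen((S<40)&(V>215),'white')
for n,p in dict(pot=(330.5,193,60),dot=(349,186,104),oth=(159,190,60)).items(): print(n,pix2w(d,*p).round(1))
p=pix2w(d,330.5,193,60);print([w2pix(d,p+np.array(o)).round(1) for o in ([50,0,0],[-50,0,0],[0,50,0],[0,-50,0])])
R=cv2.Rodrigues(np.array(d['rvec'],float))[0];print((-R.T@np.array(d['tvec']).ravel()).round())
```

```text
green 15 [340.5 166.2]
red 9 [359.2 193.4]
white 112 [317.4 172. ]
white 60 [352.6 178.4]
white 7 [348.3 177.6]
white 7 [354.1 182.6]
white 9 [308.3 183.9]
white 22 [348.3 185.3]
white 77 [307.  206.3]
white 27 [357.6 198.8]
white 39 [349.2 213.7]
white 26 [319.4 214.3]
white 5 [332.  215.4]
white 6 [335.8 215.8]
white 8 [330.5 222. ]
pot [ 567.9 -115.1   60. ]
dot [ 573.7 -139.1  104. ]
oth [567.9 163.2  60. ]
[array([330.8, 162.5]), array([330.2, 223.9]), array([299.6, 192.5]), array([361.5, 193.5])]
[476. -48. 800.]
```

View pics/c1.png

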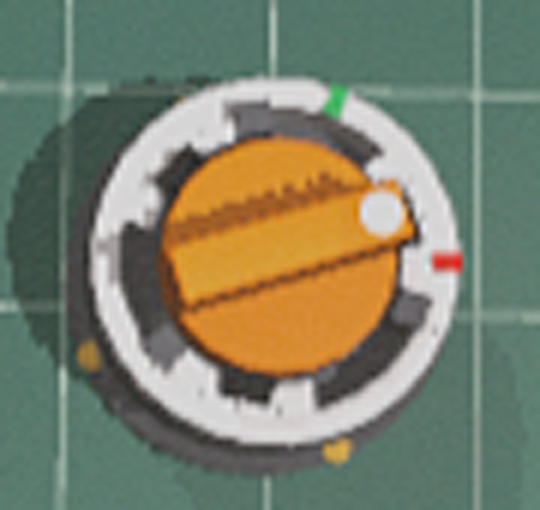

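The crop confirms it: the middle-sized lid sits on the white-rimmed pot. The dot is at (348.5,185.5), the green mark at (340.5,166) and the red mark at (359,193.5). The pot centre is about (567,-115.6) with yaw about -20°. The lid yaw is about -73°, so it needs about +53° back, a drop of 12.5 mm, then -72°.

Request:
servo_tool(increments="36 44 0 0 0 0.14 1; 72 88 0 0 0 0.28 1; 108 132 0 0 0 0.42 1; 144 176 0 0 0 0.56 1; 180 220 0 0 0 0.7 1", squeeze=40)

```text
time_s: 0.72
tool_pos: [351.0, -379.8, 231.3]
tool_rot: [0.0, 0.882, 0.471, -0.0]
contact_force: [0.5, -0.8, 0.1]
grip_width: 85.3
grasp_force: 0.0
```

Request:
servo_tool(increments="36 44 0 0 0 0.14 1; 72 88 0 0 0 0.28 1; 108 132 0 0 0 0.42 1; 144 176 0 0 0 0.56 1; 180 220 0 0 0 0.7 1")

```text
time_s: 1.35
tool_pos: [531.0, -159.9, 231.2]
tool_rot: [-0.0, 0.667, 0.745, -0.0]
contact_force: [0.9, -1.3, 0.2]
grip_width: 85.3
grasp_force: 0.0
```

```bash
cat > st.py <<'E'
from h import *
from scipy.spatial.transform import Rotation as Ro
s=r.sense();w,x,y,z=s['tool_rot'];M=Ro.from_quat([x,y,z,w]).as_matrix()
print('t',s['time_s'],'pos',s['tool_pos'].round(1),'yawY',np.degrees(np.arctan2(M[1,1],M[0,1])).round(1),'zax',M[:,2].round(3),'F',np.round(s['contact_force'],1),'T',np.round(s['ft_torque'],2),'w',round(float(s['grip_width']),1),'gf',s['grasp_force'],'q7',np.round(s['q'][6],2))
E
python3 st.py
```

```text
t 1.35 pos [ 531.  -159.9  231.2] yawY 6.3 zax [-0. -0. -1.] F [ 0.9 -1.3  0.2] T [-0.05 -0.04 -0.02] w 85.3 gf 0.0 q7 0.06
```

Request:
servo_tool(increments="36 44 0 0 0 0.15 1; 36 44 -40 0 0 0.187 1; 36 44 -80 0 0 0.187 1; 36 44 -115 0 0 0.187 1; 36 44 -115 0 0 0.187 1")

```text
time_s: 1.98
tool_pos: [564.7, -117.1, 114.3]
tool_rot: [-0.002, 0.597, 0.803, -0.001]
contact_force: [-0.2, -0.2, 1.1]
grip_width: 85.0
grasp_force: 0.0
```

```bash
python3 st.py
python3 - <<'E'
from h import *
a=shot('scene','s2.png')['img'];b=shot('top','t2.png')['img']
A=cv2.resize(a[170:300,190:330],(560,520));B=cv2.resize(b[130:250,270:320+75],(240,230))
cv2.imwrite('pics/c2.png',np.hstack([A,cv2.copyMakeBorder(B,0,290,0,0,cv2.BORDER_CONSTANT)])[:,:,::-1])
E
```

```text
t 1.975 pos [ 564.7 -117.1  114.3] yawY 16.7 zax [-0.004  0.001 -1.   ] F [-0.2 -0.2  1.1] T [-0.02  0.01 -0.03] w 85.0 gf 0.0 q7 0.05
```

View pics/c2.png

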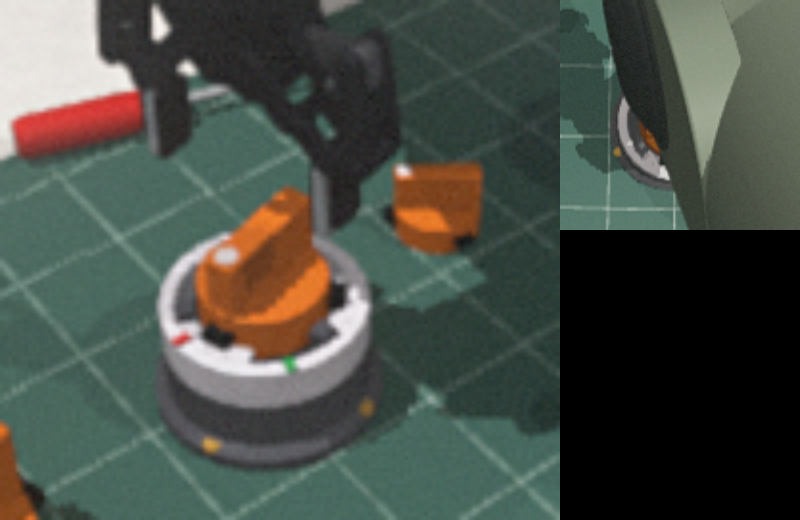

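The scene crop shows the open fingers straddling the bar on both sides, clear of the rim. Next I descend and close.

Request:
servo_tool(increments="0 0 -20 0 0 0 1; 0 0 -37 0 0 0 1; 0 0 -37 0 0 0 1; 0 0 -37 0 0 0 0; 0 0 -37 0 0 0 0")

```text
time_s: 2.7
tool_pos: [566.5, -117.4, 79.8]
tool_rot: [0.0, 0.597, 0.802, 0.0]
contact_force: [0.1, -0.1, -0.5]
grip_width: 51.9
grasp_force: 0.0
```

Request:
servo_tool(increments="0 0 0 0 0 0 0; 0 0 0 0 0 0 0; 0 0 0 0 0 0 0; 0 0 0 0 0 0 0; 0 0 0 0 0 0 0")

```text
time_s: 3.32
tool_pos: [566.3, -117.4, 79.6]
tool_rot: [0.0, 0.597, 0.802, 0.0]
contact_force: [-1.3, -0.6, 5.8]
grip_width: 15.4
grasp_force: 39.6
```

```bash
python3 st.py
```

```text
t 3.325 pos [ 566.3 -117.4   79.6] yawY 16.7 zax [ 0. -0. -1.] F [-1.3 -0.6  5.8] T [-0.03  0.31  0.11] w 15.4 gf 39.58514928817749 q7 0.02
```

Request:
servo_tool(increments="0.3 0 0 0 0 0.15 0; 0.5 0 0 0 0 0.3 0; 0.8 0 0 0 0 0.45 0; 1 0 0 0 0 0.6 0; 1.2 0 0 0 0 0.7 0")

```text
time_s: 3.95
tool_pos: [567.4, -117.5, 79.5]
tool_rot: [0.0, 0.284, 0.959, -0.0]
contact_force: [-0.8, -1.1, 1.5]
grip_width: 15.0
grasp_force: 39.1
```

```bash
python3 st.py
```

```text
t 3.95 pos [ 567.4 -117.5   79.5] yawY 57.1 zax [ 0. -0. -1.] F [-0.8 -1.1  1.5] T [-0.14  0.18 -0.07] w 15.0 gf 39.12343382835388 q7 0.6
```

Request:
servo_tool(increments="0.3 0 0 0 0 0.12 0; 0.5 0 0 0 0 0.23 0; 0.5 0 0 0 0 0.23 0; 0.5 0 -2 0 0 0.23 0; 0.5 0 -4 0 0 0.23 0")

```text
time_s: 4.58
tool_pos: [567.9, -117.4, 75.2]
tool_rot: [0.0, 0.174, 0.985, -0.0]
contact_force: [-0.4, 0.1, -1.6]
grip_width: 15.0
grasp_force: 39.0
```

```bash
python3 st.py
python3 - <<'E'
from h import *
a=shot('scene','s3.png')['img']
A=cv2.resize(a[170:300,190:330],(560,520));cv2.imwrite('pics/c3.png',A[:,:,::-1])
E
```

```text
t 4.575 pos [ 567.9 -117.4   75.2] yawY 69.9 zax [-0. -0. -1.] F [-0.4  0.1 -1.6] T [-0.04 -0.02 -0.05] w 15.0 gf 39.02548849582672 q7 0.78
```

View pics/c3.png

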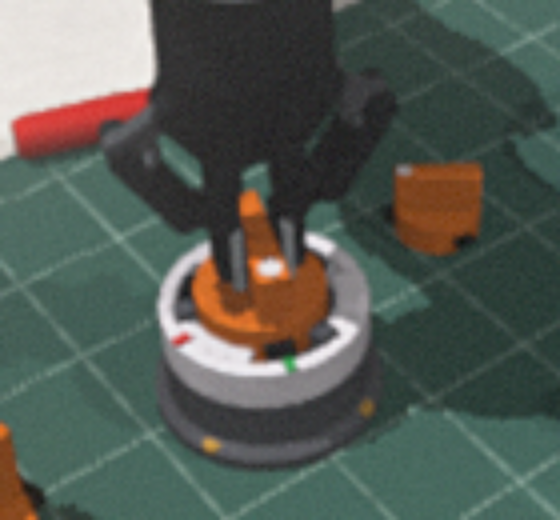

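The dot points at the green mark, and the lid has come down 4 mm with no resistance. I continue lowering.

Request:
servo_tool(increments="0 0 -2 0 0 0 0; 0 0 -4 0 0 0 0; 0 0 -6 0 0 0 0; 0 0 -7 0 0 0 0; 0 0 -7 0 0 0 0")

```text
time_s: 5.25
tool_pos: [567.8, -117.4, 68.2]
tool_rot: [-0.0, 0.174, 0.985, 0.0]
contact_force: [-0.2, 0.9, -1.6]
grip_width: 15.5
grasp_force: 39.0
```

```bash
python3 st.py
```

```text
t 5.25 pos [ 567.8 -117.4   68.2] yawY 70.0 zax [-0.  0. -1.] F [-0.2  0.9 -1.6] T [-0.   -0.08  0.02] w 15.5 gf 39.025046825408936 q7 0.78
```

Request:
servo_tool(increments="-0.2 0 -0.5 0 0 -0.13 0; -0.5 0 -0.5 0 0 -0.26 0; -0.8 0 -0.5 0 0 -0.39 0; -1 0.1 -0.5 0 0 -0.52 0; -1.2 0.2 -0.5 0 0 -0.65 0")

```text
time_s: 5.88
tool_pos: [566.7, -117.1, 67.9]
tool_rot: [0.0, 0.481, 0.877, 0.0]
contact_force: [-0.3, 0.3, -1.4]
grip_width: 15.4
grasp_force: 39.1
```

```bash
python3 st.py
```

```text
t 5.875 pos [ 566.7 -117.1   67.9] yawY 32.5 zax [ 0.  0. -1.] F [-0.3  0.3 -1.4] T [ 0.   -0.01 -0.  ] w 15.4 gf 39.05947029590607 q7 0.23
```

Request:
servo_tool(increments="-0.2 0 0 0 0 -0.13 0; -0.4 0 0 0 0 -0.26 0; -0.7 0.1 0 0 0 -0.38 0; -0.9 0.2 0 0 0 -0.5 0; -0.9 0.3 0 0 0 -0.5 0")

```text
time_s: 6.5
tool_pos: [565.9, -116.7, 67.9]
tool_rot: [0.0, 0.681, 0.732, -0.0]
contact_force: [-0.1, 1.0, -1.5]
grip_width: 15.4
grasp_force: 39.0
```

Request:
servo_tool(increments="0 0 0 0 0 -0.03 0; 0 0 0 0 0 -0.06 0; 0 0 0 0 0 -0.09 0; 0 0 0 0 0 -0.11 0; 0 0 0 0 0 -0.11 0")

```text
time_s: 7.12
tool_pos: [567.4, -117.2, 68.2]
tool_rot: [0.001, 0.72, 0.694, 0.001]
contact_force: [9.6, -3.8, -5.1]
grip_width: 15.2
grasp_force: 39.9
```

```bash
python3 st.py
```

```text
t 7.125 pos [ 567.4 -117.2   68.2] yawY -2.2 zax [ 0.003 -0.    -1.   ] F [ 9.6 -3.8 -5.1] T [-0.6  -2.33  0.52] w 15.2 gf 39.89265739917755 q7 -0.26
```

Request:
servo_tool(increments="0.7 0 0 0 0 -0.02 0; 1 0 0 0 0 -0.04 0; 1 0 0 0 0 -0.05 0; 1 0 0 0 0 -0.05 0")

```text
time_s: 7.62
tool_pos: [567.6, -117.2, 68.1]
tool_rot: [0.001, 0.737, 0.676, 0.0]
contact_force: [4.6, -3.5, 0.7]
grip_width: 15.4
grasp_force: 56.6
```

```bash
python3 st.py
python3 - <<'E'
from h import *
a=shot('scene','s4.png')['img']
A=cv2.resize(a[170:300,190:330],(560,520));cv2.imwrite('pics/c4.png',A[:,:,::-1])
E
```

```text
t 7.625 pos [ 567.6 -117.2   68.1] yawY -5.0 zax [ 0.002 -0.001 -1.   ] F [ 4.6 -3.5  0.7] T [-0.72 -1.14  1.54] w 15.4 gf 56.557318107225 q7 -0.3
```

View pics/c4.png

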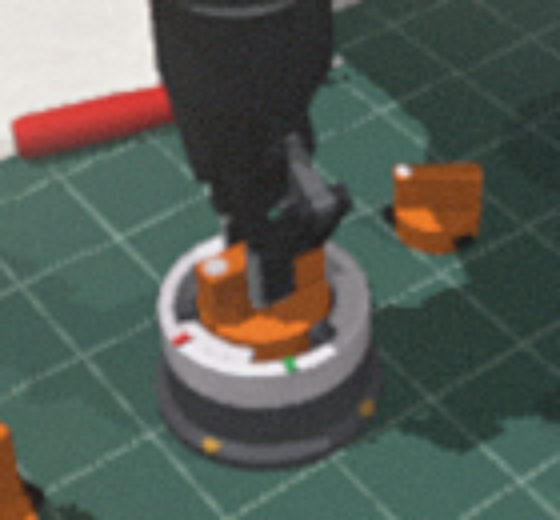

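The dot stands over by the red mark, and the twist moment rose to 1.5 N m, so the lid is at its stop. I let go and rise straight up.

Request:
servo_tool(increments="0 0 0 0 0 0.02 1; 0 0 0 0 0 0.02 1; 0 0 0 0 0 0.02 1; 0 0 0 0 0 0.02 1; 0 0 0 0 0 0.02 1")

```text
time_s: 8.3
tool_pos: [566.7, -116.9, 67.8]
tool_rot: [-0.0, 0.731, 0.683, -0.0]
contact_force: [0.0, -0.8, 0.3]
grip_width: 85.2
grasp_force: 0.0
```

Request:
servo_tool(increments="0 0 0 0 0 0 1; 0 0 20 0 0 0 1; 0 0 60 0 0 0 1; 0 0 110 0 0 0 1; 0 0 160 0 0 0 1")

```text
time_s: 8.93
tool_pos: [566.6, -116.7, 230.8]
tool_rot: [0.0, 0.731, 0.683, 0.0]
contact_force: [-0.0, -0.7, 0.6]
grip_width: 85.3
grasp_force: 0.0
```

Request:
servo_tool(increments="-20 -50 0 0 0 0 1; -40 -100 0 0 0 0 1; -60 -150 0 0 0 0 1; -80 -200 0 0 0 0 1; -100 -250 0 0 0 0 1")

```text
time_s: 9.55
tool_pos: [466.0, -368.3, 229.4]
tool_rot: [0.001, 0.731, 0.683, 0.0]
contact_force: [0.6, -0.1, -0.2]
grip_width: 85.4
grasp_force: 0.0
```

```bash
python3 st.py
python3 - <<'E'
from h import *
a=shot('scene','s5.png')['img'];b=shot('top','t5.png')['img']
A=cv2.resize(a[190:290,200:310],(396,360));B=cv2.resize(b[150:235,285:375],(396,360))
cv2.imwrite('pics/c5.png',np.hstack([A,B])[:,:,::-1])
E
```

```text
t 9.55 pos [ 466.  -368.3  229.4] yawY -3.9 zax [ 0.001 -0.001 -1.   ] F [ 0.6 -0.1 -0.2] T [-0.03 -0.04 -0.05] w 85.4 gf 0.0 q7 0.31
```

View pics/c5.png

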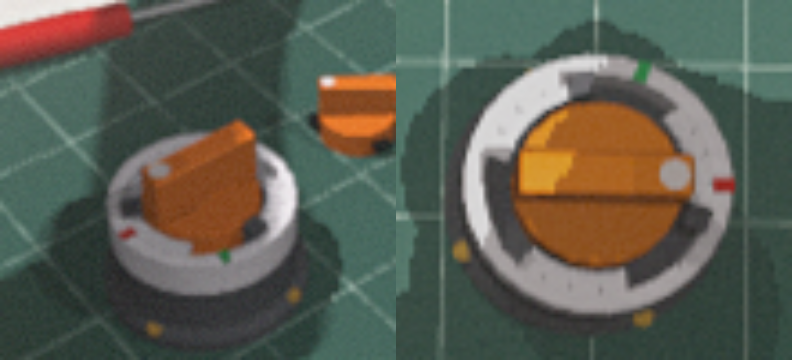

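The final view shows the bar level with the red mark, the lugs under the ledge, the lid sunk and the gripper clear. I hand in.

```bash
python3 -c "
from bench import r
print(r.hand_in())"
```

```text
the job is handed in; nothing more can be done
None
```

I turned the orange lid back until it dropped into the thread, screwed it clockwise to its stop, and released it with the gripper clear. I did not touch the blue-lidded pot, and the job was handed in at about 9.6 s.

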